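Lock the battery hatch of the data logger

ROBOT

A 7-joint arm with a two-finger parallel gripper is mounted at the origin on a cart in front of the work surface, level with it; the furniture and walls round the work are solid. World frame = base frame: x ahead of the robot, y to its left, z up, the work surface at z = 0. Lengths are in m, angles in rad, forces in N, time in s.
With the tool pointing down it reaches from about 0.425 to 0.925 m from the base axis. Payload 6.8 kg.
Tool frame: the origin (TCP) lies midway between the tips of the shut fingers; the grasp point (between the pads) lies 19 mm behind it; z points along the fingers, y is the line along which they close (so a half turn about z gives the same grasp; the last joint's range is limited). The gripper opens to 85 mm and grips with 20 to 120 N. Pads are 22 mm wide; open, the fingers measure 114 mm over their backs; the gripper's body (76 mm by 85 mm) begins 54 mm behind the grasp point. The pads swing forward as they close: fully open they stand 13 mm farther back than shut.
Start: joints at [-1.267, 0.477, 0.022, 1.555, -0.011, 1.109, -0.083], TCP at [0.27, 0.619, 0.194] pointing down, gripper open.
Joint ranges: [-2.96, 2.96], [-0.34, 2.1], [-1.41, 1.46], [0.24, 2.44], [-1.37, 4.51], [0.17, 1.92], [-2.96, 2.96]. Speed limits (rad/s): [2.39, 2.39, 3.14, 3.14, 3.14, 3.14, 3.14].

INTERFACE

Orientations are given as a rotation vector (axis times angle).
In Python, from bench import r gives the robot as it stands.
- The arm moves only by the tool servo_tool, never from a script. Its arguments are lists of equal length, an entry for each row: "turn": the turn, a rotation vector about the world's x, y, z in units of 5 degrees (1.0 is 5 degrees), a list of three; "slide": the shift along the world's x, y, z in units of 30 mm (1.0 is 30 mm), a list of three; "hand": the opening, from 0 (shut) to 1 (fully open). In form: {"turn": [[rx, ry, rz], ...], "slide": [[dx, dy, dz], ...], "hand": [hand, ...]}. A call has 1 to 8 rows; each row is the pose to reach, as a shift and turn from the pose commanded when the call began; what a row does not reach only later rows make up. A row lasts 1/8 s, in which the tool goes at most 62.5 mm and 10.7 degrees, less where a joint would pass 70% of its speed; a pose out of reach is approached as far as the arm can. A call with a gripper value outside its range is refused whole. The fingers move at their own pace and stop on an object; "squeeze" is the grip in N (left out, the last holds). Time passes only in rows, so rows that repeat a pose let the fingers close. It gives the time, the measured TCP pose, the force, the opening and the grip force at its end, in the units of the state.
- r.get_obs(): the state, without advancing time (a new reading comes with each control period).
- r.grab_frame(name): name is "side" or "top"; returns (picture, depth): 480x640x3 uint8, red, green, blue; 480x640 float32, m along the optical axis (not along the pixel's ray), 0 where there is no reading.
- r.get_calibration(name): a dict with "fovy" (degrees; the focal length in pixels is half the picture's height over the tangent of half this angle, whatever the lens; pixels are square), "cx", "cy" (the principal point, pixels), "R" (3x3) and "t" (3): a world point X has camera coordinates R X + t. Camera axes: x right, y down, z forward; pixel columns grow to the right and rows downward; lengths in m; the calibration is good to about 2 mm. A picture is of the moment at which its call begins. get_calibration takes no time and is no camera call.
- r.hand_in(): hands the job in; it is judged then, once.
The state is a dict: "clock": time; "joints": joint angles; "qvel": joint speeds; "tau": joint torques, N m; "tcp_pos": TCP position; "orientation": TCP orientation; "contact_force": force on the tool from outside, world axes, zero at the start; "moment": the same for the moment, N m; "grip_width": finger opening in m; "gripper_force": force on a finger pad.
Only numpy, scipy, OpenCV 4.12 (cv2) and the standard library are available. Lean on these libraries where they do the work, as an engineer would, in place of code of your own. Each camera call takes 0.05 s, during which the arm holds its last target. There are 200 camera calls.

TASK

The battery hatch of the data logger is in place, but its slotted quarter-turn screw is still open. Take the screwdriver out of the tool block, push the screw down against its spring with the blade in the slot and turn it a quarter turn clockwise until it springs up into its catch and stays locked; then put the screwdriver back upright in its hole in the block. Press only as hard as needed (never over 24 N on the logger) and leave the two battery cells, the beaker and the vial where they stand.

Things in the scene. Friction and masses are not known exactly. Their poses are not given: they have to be found in the camera images.
- logger: White bench data logger, a flat box 130 (x) by 184 (y) by 55 mm high, fixed to the bench; origin under its centre, z up; display and keys on its -x face. On top a grey battery hatch, 84 by 112 mm, top face 60 mm above the bench, with a round well (bore 25 mm) at x -12, y +36 mm of the logger's frame, in which sits the quarter-turn screw: open, its slot points at two moulded dots, locked at two bars.
- screw_slot (a point): Centre of the top face of the quarter-turn screw, a round steel head 23 mm across in the hatch's well, axis vertical; moves with it. x along the slot, z up. The slot is 2.6 mm wide, 17 mm long (closed at both ends by the head's collar), 3.7 mm deep. Head's top above the bench: open 61.5 mm (1.5 mm proud of the hatch), locked 60 (flush with the hatch), pushed fully down 56.5 mm.
- screw_turn (a joint): Turn of the screw in rad, growing clockwise as seen from above: 0 to 0.2 open, at 1.37 or more (stop at 1.65) locked. A catch lets it turn past about 0.25 only while the screw is pushed down by 4 mm or more; friction about 0.015 N m.
- screw_push (a joint): How far the screw is pushed down in m: 0 when open and free, at most 0.005 (a hard stop). A spring pushes it up with 3 N at 0, 7.8 N at 0.004 and 9 N at 0.005. Past 1.37 rad of turn, the screw released rises to 0.0014 and stays locked there; released before that, it does not lock.
- driver: Stout flat-blade screwdriver, 141 mm, 0.2 kg, blade down in the tool block. Origin: middle of the blade's tip edge; z along the shaft to the handle, x along the blade's width. Blade 10 (x) by 2 (y) by 10 mm, then a shaft 8 mm thick to z = 55, a collar 25 mm across to z = 61, and a black six-sided grip from z = 72 to 136 mm, 22 mm across flats; flats face +-x and every 60 degrees from it.
- tool_block: An aluminium tool block, 54 (x) by 112 (y) mm and 60 mm high, on a thin black foot 70 by 128 mm, fixed to the bench; origin under its centre, z up. One wide hole right through holds the screwdriver; two narrow holes (8 mm) are empty.
- block_hole (a point): Centre of the mouth of the block's wide hole (17 mm bore, chamfered), in its top face 60 mm above the bench; z up. The screwdriver stands in it with its collar on the top face, its tip 55 mm below the mouth.
- cell_1: A spent AA battery cell standing on end behind the logger, 14.5 mm across, 50 mm high; origin under its centre.
- cell_2: The other spent AA cell, standing beside the first; the same size.
- beaker: An empty 50 ml beaker, 45 mm across, 60 mm high, standing behind the tool block; origin under its centre.
- vial: A capped glass vial, 27 mm across, 59 mm high, standing behind the tool block; origin under its centre.

How it is judged:
On the way, in this order (a step that is already met when the one before it is completed fails the run):
1. the screwdriver is lifted out of the block (height (world z) of driver above 0.065 m), for 0.1 s.
2. the screw is pushed down and turned by the screwdriver in its slot (contact force between driver and logger above 3 N and value of joint screw_push above 0.003 m and value of joint screw_turn above 0.6 rad and z of driver in the frame of screw_slot below -0.0015 m and horizontal distance between driver and screw_slot below 0.006 m), for 0.1 s.
3. the screw has sprung up into its catch and the screwdriver is clear of it (value of joint screw_turn above 1.35 rad and value of joint screw_push between 0.0007 and 0.0023 m and z of driver in the frame of screw_slot above 0.01 m), for 0.2 s.
At the end, for the whole second after the job is handed in: The screw is turned to at least 1.35 rad and has risen into its catch (pushed in by 0.7 to 2.3 mm, held by its spring); the screwdriver stands at rest, upright within 0.1 rad, in the wide hole of the tool block, its collar down on the block within 3 mm (value of joint screw_turn above 1.35 rad and value of joint screw_push between 0.0007 and 0.0023 m and horizontal distance between driver and block_hole below 0.008 m and z of driver in the frame of block_hole below -0.052 m and angle between driver's own z axis and vertical below 0.1 rad and linear speed of driver below 0.02 m/s); the robot touches nothing.
It fails at once if the screwdriver loads the logger or its screw with more than 24 N (contact force between driver and logger above 24 N).
It fails at once if the gripper itself presses on the logger with more than 5 N (contact force between the fingers and logger above 5 N).
It fails at once if a battery cell, the beaker or the vial is shifted by more than 20 mm or knocked over (distance of any of cell_1, cell_2, beaker, vial from where it was at the start of the episode above 0.02 m or angle between any of cell_1, cell_2, beaker, vial's own z axis and vertical above 0.5 rad).
It also fails if it takes over 67 s, if anything falls off the work surface, if the arm or the gripper's body presses on something with over 40 N, if the wrist force passes 120 N, or if a joint passes its speed limit or range.

## Working session

There is one attempt and no reset: what is moved stays moved. The work goes in short steps, Python scripts to look and compute and a tool call to move; the robot and the scene stay as the last step left them, time stands still between calls to the robot, and variables do not carry over. Pictures are saved under pics/ and viewed, at most 13 in all, crops included, and the job is handed in when it is done.

Besides the shell and the picture viewer there is one more tool, called after "Emit:" in YAML: its name, and indented under it one key for each argument. servo_tool: Moves the arm, as the interface text tells. Its arguments: {"type":"object","properties":{"turn":{"type":"array"},"slide":{"type":"array"},"hand":{"type":"array"},"squeeze":{"type":"number"}},"required":["turn","slide","hand"]}

```bash
mkdir -p pics; cat > h.py <<'E'
import numpy as np, cv2
from bench import r
def cal(n):
    c=r.get_calibration(n); f=240/np.tan(np.radians(c['fovy'])/2)
    return f,c['cx'],c['cy'],np.array(c['R']),np.array(c['t'])
def ray(n,u,v,z):
    f,cx,cy,R,t=cal(n); d=R.T@np.array([(u-cx)/f,(v-cy)/f,1]); o=-R.T@t
    return o+d*(z-o[2])/d[2]
def proj(n,X):
    f,cx,cy,R,t=cal(n); p=R@np.array(X)+t; return f*p[0]/p[2]+cx,f*p[1]/p[2]+cy
def pts(n,D):
    f,cx,cy,R,t=cal(n); v,u=np.mgrid[:480,:640]
    P=np.stack([(u-cx)/f*D,(v-cy)/f*D,D],-1)-t
    return P@R
E
python3 - <<'E'
from h import *
for n in('top','side'):
    p,d=r.grab_frame(n); cv2.imwrite(f'pics/{n}0.png',p[...,::-1]); np.save(n+'0.npy',d)
    c=r.get_calibration(n); R=np.array(c['R']);print(n,c['fovy'],-R.T@np.array(c['t']),R[2])
o=r.get_obs();print(o)
E
```

```text
top 43.00900470583931 [0.43253372 0.09066205 0.97201707] [ 0.14738374  0.01610909 -0.98894819]
side 44.31901807258579 [0.58747546 0.76231348 0.64911459] [-0.03670577 -0.74762506 -0.66310592]
{'clock': 0.1, 'joints': array([-1.26708404,  0.47770488,  0.02234881,  1.55632144, -0.01151897,
        1.10931223, -0.08312237]), 'qvel': array([-5.89847730e-05, -1.20689038e-03, -2.47982720e-04, -3.03851918e-03,
        1.07377769e-03,  1.74038172e-03,  6.50548594e-04]), 'tau': array([ 4.25427381e-03, -5.97761393e+01,  1.61349278e+00, -2.81954706e+01,
        1.27645856e-02,  4.97143992e-03, -1.17365138e-05]), 'tcp_pos': array([0.26996059, 0.61802932, 0.19304467]), 'orientation': array([-6.42289346e-01, -3.07499926e+00,  2.51550341e-03]), 'contact_force': array([ 0.40427278,  0.65289059, -0.18407558]), 'moment': array([ 0.0102245 , -0.02892995,  0.00036003]), 'gripper_force': 0.0, 'grip_width': 0.08569527253875386}
```

View pics/top0.png

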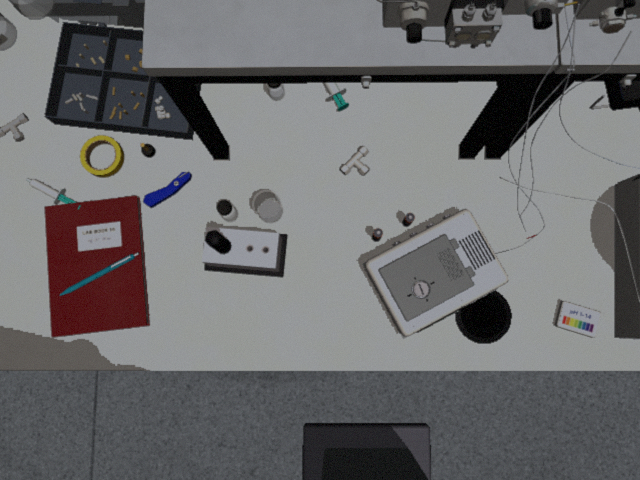

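View pics/side0.png

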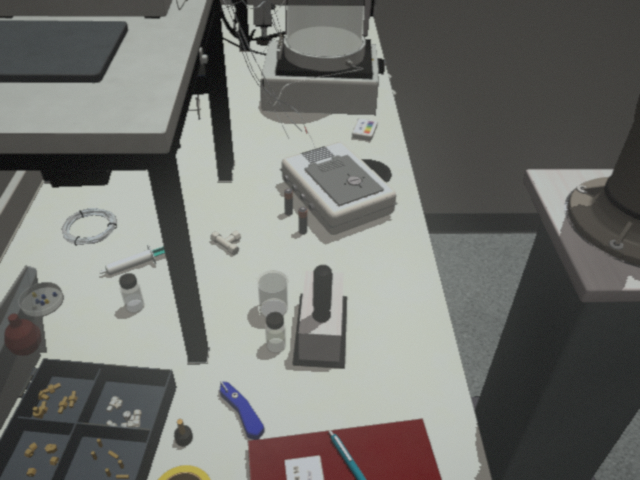

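The top view shows the block at about (243,250) with the black driver grip at about (218,241). The logger is at about (437,275), its screw at about (422,289), and the cells and beaker/vial stand behind. Next I'll measure from enlarged crops.

```bash
python3 - <<'E'
from h import *
p=cv2.imread('pics/top0.png'); d=np.load('top0.npy'); P=pts('top',d)
a=cv2.resize(p[215:285,190:300],None,fx=7,fy=7,interpolation=cv2.INTER_CUBIC)[:,:770]
b=cv2.resize(p[260:320,385:460],None,fx=10,fy=10,interpolation=cv2.INTER_CUBIC)
cv2.imwrite('pics/a.png',a); cv2.imwrite('pics/b.png',b)
# driver top & block top by depth
s=np.zeros(d.shape,bool); s[215:285,190:300]=1
m=s&(P[...,2]>.125); print('grip top',m.sum(),np.median(P[m],0),P[m].min(0),P[m].max(0))
m=s&(abs(P[...,2]-.06)<.006)&(p.min(-1)>120); print('block top rect',cv2.minAreaRect(P[m][:,:2].astype(np.float32)), np.median(P[m][:,2]))
s[:]=0; s[200:345,350:520]=1
m=s&(abs(P[...,2]-.058)<.006); print('logger',cv2.minAreaRect(P[m][:,:2].astype(np.float32)))
m=m&(p.max(-1)<150)&(p.max(-1)>90); q=m.astype(np.uint8); q=cv2.morphologyEx(q,cv2.MORPH_OPEN,np.ones((5,5)));print('hatch',cv2.minAreaRect(P[q>0][:,:2].astype(np.float32)))
# side view grip
ps=cv2.imread('pics/side0.png'); Q=pts('side',np.load('side0.npy')); s=np.zeros(d.shape,bool); s[255:330,300:345]=1
m=s&(Q[...,2]>.075)&(Q[...,2]<.15); print('side grip',m.sum(),Q[m].min(0),Q[m].max(0),np.median(Q[m],0))
m=(P[...,2]>.2); print('shelf min x', P[m][:,0].min(), P[m][:,2].min(),P[m][:,2].max())
E
```

```text
grip top 285 [0.55673664 0.25450476 0.14474525] [0.43253372 0.09066205 0.1253718 ] [0.57140421 0.26858483 0.97201707]
block top rect ((0.5717517733573914, 0.23172995448112488), (0.11255405843257904, 0.08078938722610474), 85.0743179321289) 0.059847421086315605
logger ((0.5345832109451294, -0.057635024189949036), (0.15589959919452667, 0.18038706481456757), 27.46506118774414)
hatch ((0.5143847465515137, -0.053666889667510986), (0.08794737607240677, 0.12562212347984314), 27.88428497314453)
side grip 856 [0.54638788 0.24774466 0.07503455] [0.56955873 0.27099682 0.14717198] [0.55873192 0.26596334 0.120746  ]
shelf min x 0.43253372360732206 0.20012982300622809 0.972017070747037
```

View pics/a.png

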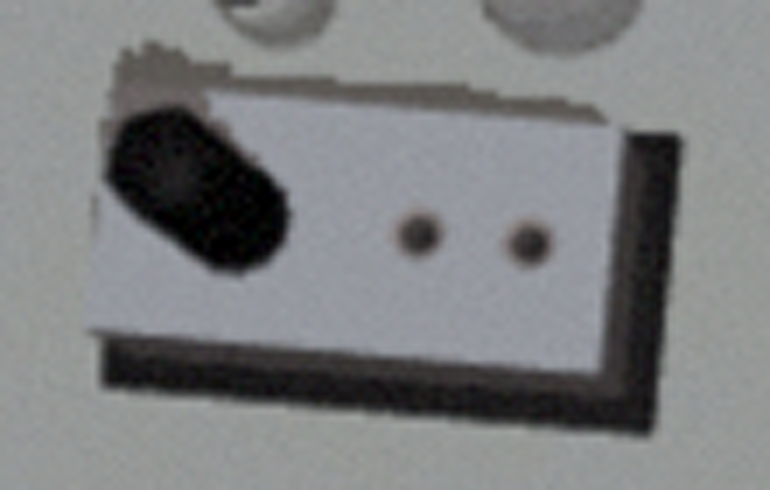

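View pics/b.png

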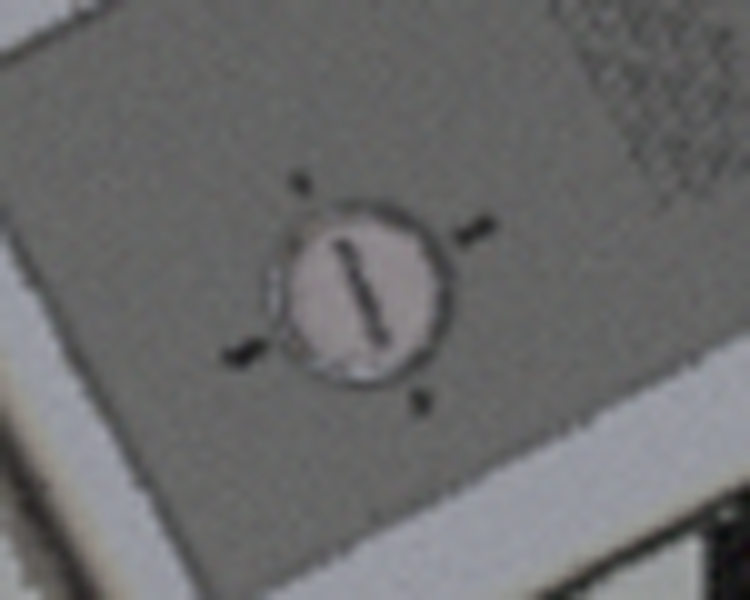

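The crops show the grip upright, with its base near (240,225) and its top near (165,150) in crop a. In crop b the slot runs from (342,243) to (385,345), slightly clockwise of the dots at (300,182) and (421,402).

```bash
python3 - <<'E'
from h import *
A=lambda x,y:ray('top',190+(x+.5)/7-.5,215+(y+.5)/7-.5,.06)
B=lambda x,y,z=.06:ray('top',385+(x+.5)/10-.5,260+(y+.5)/10-.5,z)
c=[A(92,330),A(602,372),A(622,128)]; print('block corners',*c)
ang=lambda p,q:np.degrees(np.arctan2(*(p-q)[1::-1]))
print('block y dir',ang(c[0],c[1]),'holes',A(418,235),A(530,244),ang(A(418,235),A(530,244)))
print('screw c',B(363,293,.0615),'slot mid',B(363,294,.0615),'slot ang',ang(B(342,243),B(385,345)),'dots',ang(B(300,182),B(421,402)),(B(300,182)+B(421,402))/2,'bars',ang(B(475,228),B(243,352)),(B(475,228)+B(243,352))/2)
Q=pts('side',np.load('side0.npy')); s=np.zeros((480,640),bool); s[255:330,300:345]=1
m=s&(Q[...,2]>.084)&(Q[...,2]<.132); q=Q[m]
for n,S in(('side',q),):
    c0=np.array([.557,.2575]); u=np.arange(-13,14)
    x=(S[:,0]-c0[0])*1000; 
    for k in u:
        w=abs(x-k)<.5
        if w.sum()>5: print(k,w.sum(),np.round((np.median(S[w,1])-c0[1])*1000,2),np.round(S[w,1].std()*1000,2))
P=pts('top',np.load('top0.npy')); m=(abs(P[...,2]-.141)<.004); m[:215]=0;m[285:]=0;m[:,:190]=0;m[:,300:]=0
T=P[m]; print('top',m.sum(),T.mean(0),T.min(0),T.max(0))
k=P[20:65,200:380].reshape(-1,3); print('shelf',k.min(0),k.max(0))
E
```

```text
block corners [0.53615926 0.28840469 0.06      ] [0.52687731 0.17805435 0.06      ] [0.5800328  0.17433389 0.06      ]
block y dir 85.19197194391613 holes [0.55670253 0.21826008 0.06      ] [0.55468773 0.193965   0.06      ] 85.25927914466484
screw c [ 0.49474889 -0.03921585  0.0615    ] slot mid [ 0.49460004 -0.03921237  0.0615    ] slot ang 21.670613469099287 dots 27.722177149785647 [ 0.49504706 -0.03903685  0.06      ] bars -62.17689508932822 [ 0.4953103  -0.03886549  0.06      ]
-10 17 4.38 1.18
-9 18 5.16 0.83
-8 20 6.15 0.95
-7 20 7.19 0.78
-6 20 8.13 0.89
-5 18 9.13 0.76
-4 21 9.45 0.77
-3 22 10.61 0.8
-2 20 11.0 0.78
-1 21 11.53 0.74
0 21 11.27 0.77
1 21 11.4 1.01
2 22 10.67 0.92
3 20 10.66 0.8
4 20 10.13 0.89
5 26 9.52 0.93
6 23 9.49 0.77
7 19 9.08 0.5
8 18 9.06 0.57
9 21 9.01 0.81
10 27 7.93 0.69
11 28 5.48 1.06
12 28 0.96 1.19
top 123 [0.55847161 0.25653322 0.14274214] [0.54789402 0.2464822  0.13706034] [0.57140421 0.26858483 0.1449999 ]
shelf [0.43253372 0.04126906 0.35585282] [0.76494566 0.23446046 0.97201707]
```

Emit:
servo_tool:
  turn:
    - [0, 0, -1.5]
    - [0, 0, -3]
    - [0, 0, -4.5]
    - [0, 0, -6]
    - [0, 0, -7.5]
    - [0, 0, -9]
    - [0, 0, -10.5]
    - [0, 0, -10.5]
  slide:
    - [1.2, -1.5, 0]
    - [2.4, -3, 0]
    - [3.6, -4.5, 0]
    - [4.8, -6, 0]
    - [6, -7.5, 0]
    - [7.2, -9, 0]
    - [8.4, -10.5, 0]
    - [9.62, -12.03, 0]
  hand: [1, 1, 1, 1, 1, 1, 1, 1]
  squeeze: 50

```text
clock: 1.1
tcp_pos: [0.5594, 0.2563, 0.1936]
orientation: [-1.937, -2.473, 0.001]
contact_force: [1.5, -0.1, 0.2]
grip_width: 0.085
gripper_force: 0.0
```

Emit:
servo_tool:
  turn:
    - [0, 0, 0]
    - [0, 0, 0]
    - [0, 0, 0]
    - [0, 0, 0]
    - [0, 0, 0]
    - [0, 0, 0]
    - [0, 0, 0]
    - [0, 0, 0]
  slide:
    - [0, 0, -1]
    - [0, 0, -2]
    - [0, 0, -3]
    - [0, 0, -3.3]
    - [0, 0, -3.3]
    - [0, 0, -3.3]
    - [0, 0, -3.3]
    - [0, 0, -3.3]
  hand: [1, 1, 1, 0.5, 0, 0, 0, 0]
  squeeze: 50

```text
clock: 2.1
tcp_pos: [0.5597, 0.2582, 0.0964]
orientation: [1.936, 2.473, 0.004]
contact_force: [-0.7, -0.4, 6.3]
grip_width: 0.0199
gripper_force: 49.2
```

Emit:
servo_tool:
  turn:
    - [0, 0, 0]
    - [0, 0, 0]
    - [0, 0, 0]
    - [0, 0, 0]
  slide:
    - [0, 0, 0]
    - [0, 0, 0]
    - [0, 0, 0]
    - [0, 0, 0]
  hand: [0, 0, 0, 0]
  squeeze: 80

```text
clock: 2.6
tcp_pos: [0.5597, 0.2582, 0.0965]
orientation: [1.936, 2.473, 0.004]
contact_force: [-0.7, -0.7, 6.5]
grip_width: 0.019
gripper_force: 78.1
```

Emit:
servo_tool:
  turn:
    - [0, 0, 0]
    - [0, 0, 0]
    - [0, 0, 0]
    - [0, 0, 0]
    - [0, 0, 0]
    - [0, 0, 0]
    - [0, 0, 0]
  slide:
    - [0, 0, 0.5]
    - [0, 0, 1]
    - [0, 0, 1.6]
    - [0, 0, 2.3]
    - [0, 0, 3]
    - [0, 0, 3.4]
    - [0, 0, 3.4]
  hand: [0, 0, 0, 0, 0, 0, 0]

```text
clock: 3.48
tcp_pos: [0.5593, 0.258, 0.1981]
orientation: [1.936, 2.474, 0.003]
contact_force: [0.0, 0.4, -3.0]
grip_width: 0.0189
gripper_force: 78.9
```

```bash
python3 - <<'E'
from h import *
o=r.get_obs(); print(o['tcp_pos'],o['contact_force'],o['moment'],o['joints'])
p,d=r.grab_frame('side'); cv2.imwrite('pics/side1.png',p[...,::-1]); np.save('side1.npy',d)
t=o['tcp_pos']; u,v=map(int,proj('side',t-[0,0,.06])); print(u,v)
c=p[max(v-50,0):v+50,u-50:u+50,::-1]; c=cv2.resize(c,None,fx=6,fy=6,interpolation=cv2.INTER_CUBIC); 
hi=cv2.convertScaleAbs(c,alpha=1.5,beta=10); cv2.imwrite('pics/s1c.png',hi); print(max(v-50,0),u-50)
E
```

```text
[0.55930009 0.25795578 0.19806998] [ 0.03602785  0.3856194  -3.044167  ] [-0.00167602  0.04315643 -0.05503111] [-0.79243396  0.38589369  0.34169703  1.71932682 -0.14545824  1.05920561
 -0.1601176 ]
321 273
223 271
```

View pics/s1c.png

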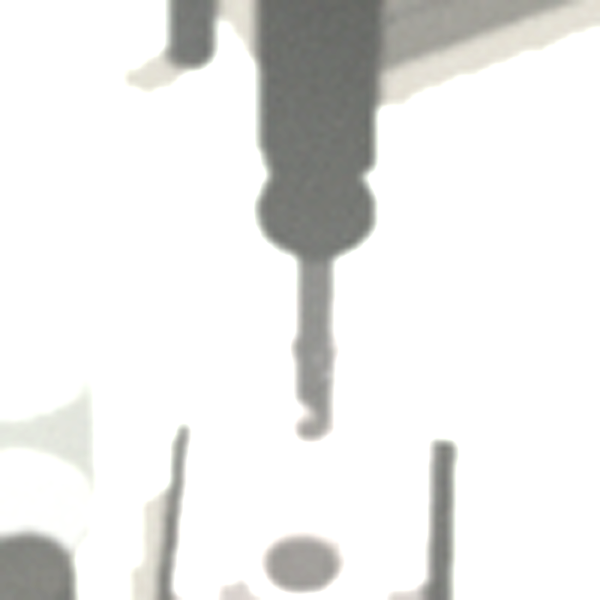

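The tip shows near crop (313,435), but the contrast is clipped, so I'll recrop it unsaturated and larger.

```bash
python3 - <<'E'
from h import *
p=cv2.imread('pics/side1.png'); d=np.load('side1.npy')
c=p[260:305,300:345]; cv2.imwrite('pics/s1d.png',cv2.resize(c,None,fx=13,fy=13,interpolation=cv2.INTER_NEAREST))
Q=pts('side',d)
for v in range(268,300,1):
    w=[u for u in range(312,334) if abs(Q[v,u,1]-.258)<.02 and Q[v,u,2]>.085]
    if w: print(v,w[0],w[-1],np.round(Q[v,w].mean(0)*1000,1), np.round(np.polyfit(Q[v,w,0],Q[v,w,1],1)[0],2) if len(w)>2 else '')
E
```

```text
268 320 326 [557.8 260.3 150.2] 0.16
269 320 326 [557.7 259.9 148.1] 0.11
270 320 326 [557.7 260.2 146.6] -0.01
271 320 326 [557.6 260.1 144.8] 0.11
272 320 326 [557.5 259.2 142.2] -0.06
273 320 326 [557.6 260.6 142. ] 0.23
274 320 326 [557.5 259.8 139.4] 0.17
275 320 326 [557.5 260.  137.8] 0.12
276 320 326 [557.2 259.1 135.2] 0.05
277 320 326 [557.4 259.7 134.1] -0.02
278 320 326 [557.3 259.1 131.7] 0.08
279 320 326 [557.3 259.6 130.4] 0.31
280 319 326 [557.8 259.3 128.5] -0.02
281 319 326 [557.8 259.5 126.9] -0.38
282 319 326 [557.7 259.  124.6] -0.56
283 320 326 [557.2 260.4 124.2] -0.04
284 320 326 [557.1 259.7 121.8] -0.01
285 320 326 [557.  260.  120.3] -0.28
286 320 325 [557.6 260.1 118.6] -0.02
287 320 325 [557.5 258.8 115.4] -0.8
288 320 325 [557.4 258.  112.8] -1.04
289 320 325 [557.4 257.8 110.7] -1.3
290 321 325 [556.7 258.5 109.7] -0.95
291 322 325 [556.1 258.8 108.2] -0.93
292 324 325 [554.9 260.1 107.8] 
293 325 325 [554.2 260.2 106. ]
```

View pics/s1d.png

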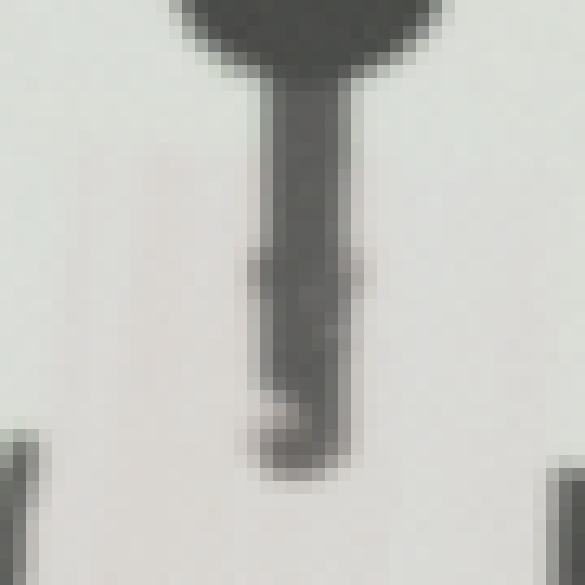

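The blade face slopes about −1 in xy, so the blade width points at about 134°. I'll carry it over the screw and yaw about +68° to match the slot.

Emit:
servo_tool:
  turn:
    - [0, 0, 1.7]
    - [0, 0, 3.4]
    - [0, 0, 5.1]
    - [0, 0, 6.8]
    - [0, 0, 8.5]
    - [0, 0, 10.2]
    - [0, 0, 11.9]
    - [0, 0, 13.54]
  slide:
    - [-0.2, -1, 0]
    - [-0.4, -2.2, 0]
    - [-0.7, -3.6, 0]
    - [-1.0, -5, 0]
    - [-1.4, -6.5, 0]
    - [-1.7, -8, 0]
    - [-1.95, -9.2, 0]
    - [-2.11, -9.9, 0]
  hand: [0, 0, 0, 0, 0, 0, 0, 0]

```text
clock: 4.53
tcp_pos: [0.4941, -0.0417, 0.1961]
orientation: [-0.227, -3.132, 0.001]
contact_force: [-0.4, 0.6, -2.4]
grip_width: 0.0191
gripper_force: 78.9
```

Emit:
servo_tool:
  turn:
    - [0, 0, 0]
    - [0, 0, 0]
    - [0, 0, 0]
    - [0, 0, 0]
  slide:
    - [0, 0, -0.5]
    - [0, 0, -0.8]
    - [0, 0, -0.8]
    - [0, 0, -0.8]
  hand: [0, 0, 0, 0]

```text
clock: 5.03
tcp_pos: [0.4957, -0.0385, 0.1728]
orientation: [-0.229, -3.133, -0.0]
contact_force: [0.4, -1.3, -3.0]
grip_width: 0.0185
gripper_force: 78.9
```

```bash
python3 - <<'E'
from h import *
o=r.get_obs(); print(o['tcp_pos'],o['orientation'],o['contact_force'],o['moment'],o['joints'])
I=[];D=[]
for i in range(6):
    p,d=r.grab_frame('side'); I.append(p);D.append(d)
p=np.mean(I,0).astype(np.uint8); d=np.median(D,0); cv2.imwrite('pics/side2.png',p[...,::-1]); np.save('side2.npy',d)
u,v=map(int,proj('side',[.495,-.039,.07])); print(u,v)
c=p[v-30:v+25,u-35:u+35,::-1]; cv2.imwrite('pics/s2c.png',cv2.resize(c,None,fx=11,fy=11,interpolation=cv2.INTER_CUBIC)[:600]); print(v-30,u-35)
E
```

```text
[ 0.49569741 -0.03845004  0.17277088] [-2.28697890e-01 -3.13296334e+00 -5.50213746e-06] [ 0.44926496 -1.2652908  -3.01394764] [-0.04097144 -0.00284463  0.03616284] [-0.28628571  0.20817246  0.27431551  2.01019705 -0.06981675  0.93225551
  1.44912387]
352 175
145 317
```

View pics/s2c.png

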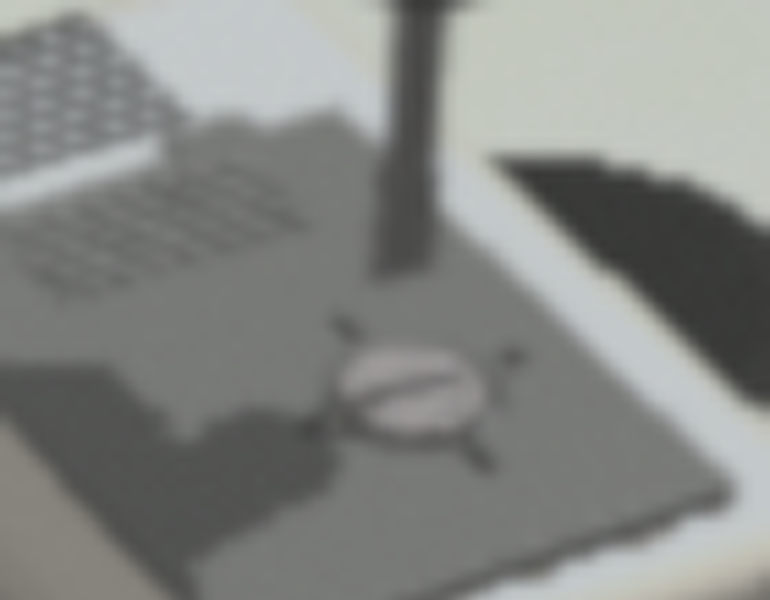

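The crop shows the blade's bottom edge from (375,278) to (432,266) and the slot from (360,398) to (460,378). They are nearly parallel. Next I'll compute the offset between them.

```bash
python3 - <<'E'
from h import *
S=lambda x,y,z:ray('side',317+(x+.5)/11-.5,145+(y+.5)/11-.5,z)
ang=lambda p,q:np.degrees(np.arctan2(*(p-q)[1::-1]))
for zt in(.0803,.0813,.0823):
    a,b=S(375,278,zt),S(432,266,zt); print('tip',(a+b)/2,ang(a,b),np.linalg.norm(a-b))
a,b=S(360,398,.0615),S(460,378,.0615); print('slot',(a+b)/2,ang(a,b),np.linalg.norm(a-b))
print('head c',S(410,388,.0615), 'marks',(S(345,327,.06)+S(485,460,.06))/2,(S(514,355,.06)+S(312,430,.06))/2, ang(S(345,327,.06),S(485,460,.06)),ang(S(312,430,.06),S(514,355,.06)))
# shaft axis check
for z in(.0813,.0913,.1213):
    u,v=proj('side',[.4945,-.039,z]); print(z,(u-317+.5)*11-.5,(v-145+.5)*11-.5)
g=cv2.imread('pics/side2.png',0)
for y in(20,80,140,200,250): 
    v=round(145+(y+.5)/11-.5); row=g[v,345:365].astype(int); print(y,v,row.tolist())
E
```

```text
tip [ 0.49494057 -0.04246249  0.0803    ] 19.268979694840137 0.009418759759807554
tip [ 0.49510325 -0.04104766  0.0813    ] 19.268979694839597 0.009402201183646068
tip [ 0.49526593 -0.03963283  0.0823    ] 19.268979694840226 0.009385642607484706
slot [ 0.49313382 -0.03849823  0.0615    ] 17.948908937850106 0.01652874595884638
head c [ 0.4931512 -0.0384926  0.0615   ] marks [ 0.49236729 -0.03933144  0.06      ] [ 0.49240897 -0.03944949  0.06      ] -61.140414041635815 30.59960644245167
0.0813 408.52132224226784 279.85729978305324
0.0913 412.41496426857515 225.13454970813228
0.1213 424.421171533797 56.39467195784647
20 146 [197, 196, 196, 196, 197, 196, 185, 148, 101, 74, 70, 82, 121, 164, 185, 192, 196, 197, 197, 197]
80 152 [199, 198, 198, 198, 198, 198, 184, 137, 91, 76, 76, 106, 164, 190, 197, 197, 197, 197, 197, 197]
140 157 [121, 120, 121, 123, 134, 151, 151, 115, 82, 74, 80, 120, 172, 192, 195, 197, 196, 196, 197, 196]
200 163 [120, 121, 122, 121, 120, 115, 96, 81, 75, 74, 77, 112, 166, 191, 198, 199, 198, 198, 193, 173]
250 167 [121, 121, 121, 121, 118, 107, 89, 77, 75, 75, 81, 98, 114, 121, 131, 148, 167, 185, 196, 198]
```

Emit:
servo_tool:
  turn:
    - [0, 0, 0]
    - [0, 0, 0]
    - [0, 0, 0]
    - [0, 0, 0]
  slide:
    - [-0.06, 0.07, -0.3]
    - [-0.06, 0.07, -0.55]
    - [-0.06, 0.07, -0.55]
    - [-0.06, 0.07, -0.55]
  hand: [0, 0, 0, 0]

```text
clock: 5.82
tcp_pos: [0.4937, -0.0373, 0.1563]
orientation: [-0.23, -3.133, 0.0]
contact_force: [-1.0, 0.7, -2.5]
grip_width: 0.0186
gripper_force: 78.8
```

Emit:
servo_tool:
  turn:
    - [0, 0, 0]
    - [0, 0, 0]
    - [0, 0, 0]
    - [0, 0, 0]
  slide:
    - [0, 0, -0.05]
    - [0, 0, -0.09]
    - [0, 0, -0.09]
    - [0, 0, -0.09]
  hand: [0, 0, 0, 0]

```text
clock: 6.32
tcp_pos: [0.4937, -0.0372, 0.1538]
orientation: [0.23, 3.133, 0.0]
contact_force: [0.5, -0.8, -2.5]
grip_width: 0.0186
gripper_force: 78.9
```

Emit:
servo_tool:
  turn:
    - [0, 0, 0]
    - [0, 0, 0]
    - [0, 0, 0]
    - [0, 0, 0]
  slide:
    - [0, 0, -0.03]
    - [0, 0, -0.05]
    - [0, 0, -0.05]
    - [0, 0, -0.05]
  hand: [0, 0, 0, 0]

```text
clock: 6.82
tcp_pos: [0.4936, -0.0372, 0.1522]
orientation: [-0.23, -3.133, -0.0]
contact_force: [-0.9, 0.1, -2.1]
grip_width: 0.019
gripper_force: 78.9
```

```bash
python3 - <<'E'
from h import *
o=r.get_obs(); print(o['tcp_pos'],o['contact_force'],o['moment'])
p=np.mean([r.grab_frame('side')[0] for i in range(6)],0).astype(np.uint8); cv2.imwrite('pics/side3.png',p[...,::-1])
print([np.round(r.get_obs()['contact_force'],1)])
c=p[155:195,327:377,::-1]; cv2.imwrite('pics/s3c.png',cv2.resize(c,None,fx=15,fy=15,interpolation=cv2.INTER_CUBIC))
E
```

```text
[ 0.49364334 -0.0372188   0.15218271] [-0.85598688  0.14085888 -2.06230848] [-0.00909271  0.01179992 -0.03745615]
[array([-0.2, -0.8, -2.8])]
```

View pics/s3c.png

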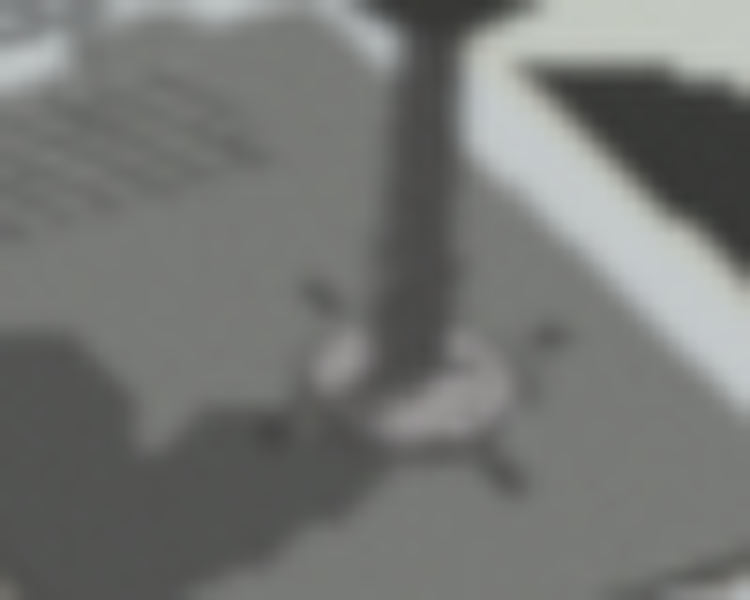

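The blade sits near the head's centre, at about (410,380), and there is no contact force yet. I'll keep feeling downward.

Emit:
servo_tool:
  turn:
    - [0, 0, 0]
    - [0, 0, 0]
    - [0, 0, 0]
    - [0, 0, 0]
  slide:
    - [0, 0, -0.03]
    - [0, 0, -0.05]
    - [0, 0, -0.05]
    - [0, 0, -0.05]
  hand: [0, 0, 0, 0]

```text
clock: 7.62
tcp_pos: [0.4937, -0.0372, 0.1507]
orientation: [-0.23, -3.133, -0.0]
contact_force: [-0.4, -0.1, -2.6]
grip_width: 0.0189
gripper_force: 78.9
```

Emit:
servo_tool:
  turn:
    - [0, 0, 0]
    - [0, 0, 0]
    - [0, 0, 0]
    - [0, 0, 0]
  slide:
    - [0, 0, -0.02]
    - [0, 0, -0.03]
    - [0, 0, -0.03]
    - [0, 0, -0.03]
  hand: [0, 0, 0, 0]

```text
clock: 8.12
tcp_pos: [0.4936, -0.0372, 0.1498]
orientation: [-0.23, -3.133, -0.0]
contact_force: [0.4, 1.1, -2.9]
grip_width: 0.0187
gripper_force: 78.9
```

Emit:
servo_tool:
  turn:
    - [0, 0, 0]
    - [0, 0, 0]
    - [0, 0, 0]
    - [0, 0, 0]
  slide:
    - [0, 0, -0.02]
    - [0, 0, -0.03]
    - [0, 0, -0.03]
    - [0, 0, -0.03]
  hand: [0, 0, 0, 0]

```text
clock: 8.62
tcp_pos: [0.4938, -0.0372, 0.1491]
orientation: [0.23, 3.133, 0.0]
contact_force: [0.1, 0.1, 0.0]
grip_width: 0.0186
gripper_force: 79.2
```

Emit:
servo_tool:
  turn:
    - [0, 0, 0]
    - [0, 0, 0]
    - [0, 0, 0]
    - [0, 0, 0]
  slide:
    - [0, 0, -0.02]
    - [0, 0, -0.03]
    - [0, 0, -0.03]
    - [0, 0, -0.03]
  hand: [0, 0, 0, 0]

```text
clock: 9.12
tcp_pos: [0.4938, -0.0372, 0.1481]
orientation: [0.23, 3.133, 0.0]
contact_force: [0.3, -0.5, 1.0]
grip_width: 0.019
gripper_force: 79.3
```

Emit:
servo_tool:
  turn:
    - [0, 0, 0]
    - [0, 0, 0]
    - [0, 0, 0]
    - [0, 0, 0]
    - [0, 0, 0]
    - [0, 0, 0]
  slide:
    - [0, 0, -0.03]
    - [0, 0, -0.06]
    - [0, 0, -0.09]
    - [0, 0, -0.12]
    - [0, 0, -0.12]
    - [0, 0, -0.12]
  hand: [0, 0, 0, 0, 0, 0]

```text
clock: 9.88
tcp_pos: [0.494, -0.0372, 0.1446]
orientation: [0.23, 3.133, 0.0]
contact_force: [0.1, -0.4, 5.5]
grip_width: 0.0187
gripper_force: 79.8
```

Emit:
servo_tool:
  turn:
    - [0, 0, -1]
    - [0, 0, -2]
    - [0, 0, -3]
    - [0, 0, -4]
    - [0, 0, -5]
    - [0, 0, -6]
    - [0, 0, -7]
    - [0, 0, -8]
  slide:
    - [0, 0, -0.01]
    - [0, 0, -0.01]
    - [0, 0, -0.01]
    - [0, 0, -0.01]
    - [0, 0, -0.01]
    - [0, 0, -0.01]
    - [0, 0, -0.01]
    - [0, 0, -0.01]
  hand: [0, 0, 0, 0, 0, 0, 0, 0]

```text
clock: 10.88
tcp_pos: [0.4943, -0.0372, 0.1445]
orientation: [1.291, 2.863, 0.001]
contact_force: [-0.9, -0.8, 5.9]
grip_width: 0.0187
gripper_force: 79.8
```

```bash
python3 - <<'E'
from h import *
o=r.get_obs(); print(o['tcp_pos'],o['contact_force'],o['moment'],o['orientation'])
p=np.mean([r.grab_frame('side')[0] for i in range(6)],0).astype(np.uint8); cv2.imwrite('pics/side4.png',p[...,::-1])
c=p[155:195,327:377,::-1]; cv2.imwrite('pics/s4c.png',cv2.resize(c,None,fx=15,fy=15,interpolation=cv2.INTER_CUBIC))
E
```

```text
[ 0.49429249 -0.03716393  0.14445048] [-0.88475532 -0.820558    5.88267133] [-0.04699661 -0.15449991  0.06615168] [1.29123028e+00 2.86278342e+00 9.54040154e-04]
```

View pics/s4c.png

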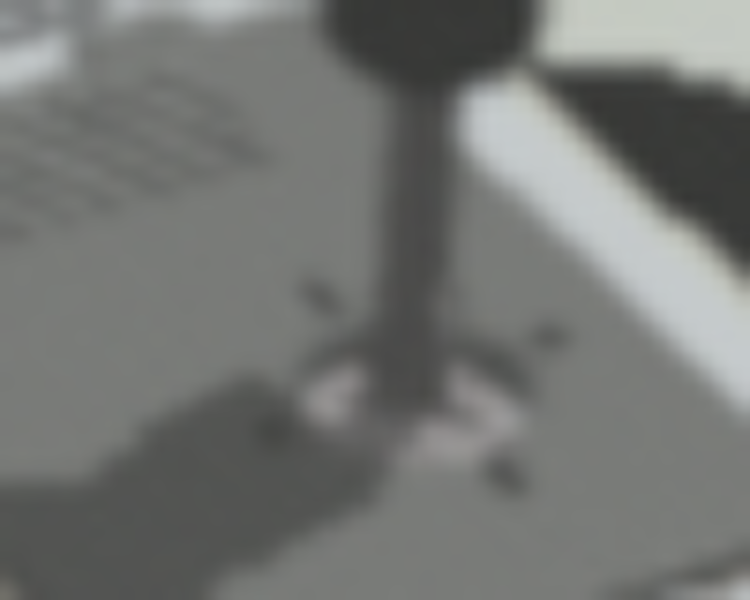

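The head is pressed down and the slot has turned with the blade; its dark end shows at (465,395). I'll finish the quarter turn.

Emit:
servo_tool:
  turn:
    - [0, 0, -1.2]
    - [0, 0, -2.4]
    - [0, 0, -3.6]
    - [0, 0, -4.8]
    - [0, 0, -6]
    - [0, 0, -7.2]
    - [0, 0, -8.8]
    - [0, 0, -8.8]
  slide:
    - [0, 0, 0]
    - [0, 0, 0]
    - [0, 0, 0]
    - [0, 0, 0]
    - [0, 0, 0]
    - [0, 0, 0]
    - [0, 0, 0]
    - [0, 0, 0]
  hand: [0, 0, 0, 0, 0, 0, 0, 0]

```text
clock: 12.18
tcp_pos: [0.4948, -0.0374, 0.1446]
orientation: [2.268, 2.172, 0.002]
contact_force: [1.2, -0.2, 4.9]
grip_width: 0.0187
gripper_force: 79.8
```

Emit:
servo_tool:
  turn:
    - [0, 0, 0]
    - [0, 0, 0]
  slide:
    - [0, 0, 0]
    - [0, 0, 0]
  hand: [0, 0, 0, 0]

```text
invalid input at $.hand: expected 2 entries
```

```bash
python3 - <<'E'
from h import *
o=r.get_obs(); print(o['tcp_pos'],o['contact_force'],o['moment'],o['orientation'])
E
```

```text
[ 0.49476274 -0.0373922   0.14458987] [ 1.20768661 -0.21732886  4.91050205] [-0.20143714 -0.32435857  0.02925082] [2.26768322e+00 2.17164760e+00 2.05727451e-03]
```

Emit:
servo_tool:
  turn:
    - [0, 0, 0]
    - [0, 0, 0]
    - [0, 0, 0]
    - [0, 0, 0]
    - [0, 0, 0]
    - [0, 0, 0]
    - [0, 0, 0]
    - [0, 0, 0]
  slide:
    - [0, 0, 0.06]
    - [0, 0, 0.12]
    - [0, 0, 0.2]
    - [0, 0, 0.35]
    - [0, 0, 0.6]
    - [0, 0, 1]
    - [0, 0, 1.4]
    - [0, 0, 1.6]
  hand: [0, 0, 0, 0, 0, 0, 0, 0]

```text
clock: 13.18
tcp_pos: [0.4942, -0.0372, 0.1933]
orientation: [2.267, 2.174, 0.002]
contact_force: [0.5, -0.8, -1.4]
grip_width: 0.0186
gripper_force: 78.9
```

```bash
python3 - <<'E'
from h import *
o=r.get_obs(); print(o['tcp_pos'],o['contact_force'],o['moment'],o['joints'])
p=np.mean([r.grab_frame('side')[0] for i in range(5)],0).astype(np.uint8)
c=p[120:195,317:392,::-1]; cv2.imwrite('pics/s5c.png',cv2.resize(c,None,fx=8,fy=8,interpolation=cv2.INTER_CUBIC))
E
```

```text
[ 0.49418685 -0.03718331  0.19331152] [ 0.47566074 -0.80697667 -1.36915717] [ 0.02774984  0.0029764  -0.01888198] [-0.53255489  0.1902905   0.55362242  2.0058277  -0.12093531  0.97526736
  0.03912238]
```

View pics/s5c.png

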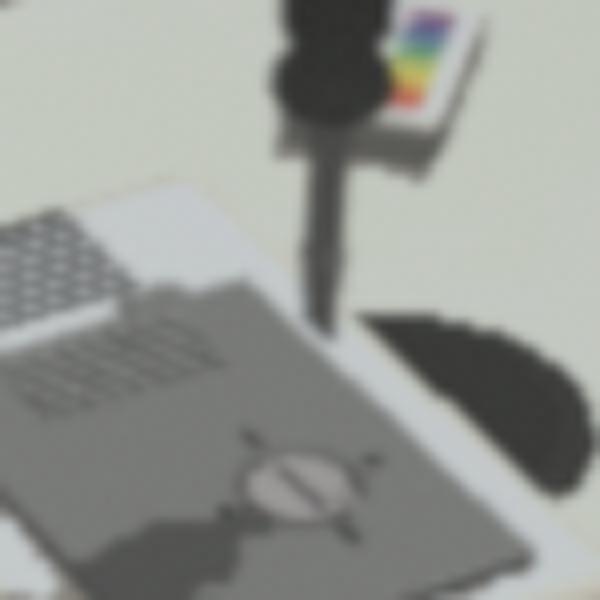

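The slot from (280,465) to (325,505) lines up with the bars and the head is flush, so it is locked. I'll return to above the block hole.

Emit:
servo_tool:
  turn:
    - [0, 0, 0.4]
    - [0, 0, 0.8]
    - [0, 0, 1.2]
    - [0, 0, 1.6]
    - [0, 0, 2]
    - [0, 0, 2.4]
    - [0, 0, 2.9]
    - [0, 0, 3.26]
  slide:
    - [0.2, 0.9, 0.15]
    - [0.5, 2.2, 0.15]
    - [0.8, 3.6, 0.15]
    - [1.1, 5, 0.15]
    - [1.45, 6.5, 0.15]
    - [1.75, 7.9, 0.15]
    - [2.0, 9.1, 0.15]
    - [2.18, 9.85, 0.15]
  hand: [0, 0, 0, 0, 0, 0, 0, 0]

```text
clock: 14.42
tcp_pos: [0.5584, 0.2617, 0.1959]
orientation: [-1.929, -2.478, 0.001]
contact_force: [0.0, 0.7, -2.4]
grip_width: 0.0186
gripper_force: 78.9
```

Emit:
servo_tool:
  turn:
    - [0, 0, 0]
    - [0, 0, 0]
    - [0, 0, 0]
  slide:
    - [0, 0, 0]
    - [0, 0, 0]
    - [0, 0, 0]
  hand: [0, 0, 0]

```text
clock: 14.8
tcp_pos: [0.5592, 0.2565, 0.1968]
orientation: [1.939, 2.471, -0.001]
contact_force: [-0.4, 0.7, -2.4]
grip_width: 0.0186
gripper_force: 78.9
```

Emit:
servo_tool:
  turn:
    - [0, 0, 0]
    - [0, 0, 0]
    - [0, 0, 0]
    - [0, 0, 0]
    - [0, 0, 0]
    - [0, 0, 0]
    - [0, 0, 0]
    - [0, 0, 0]
  slide:
    - [0, 0.05, 0]
    - [0, 0.05, -0.5]
    - [0, 0.05, -1]
    - [0, 0.05, -1.5]
    - [0, 0.05, -2]
    - [0, 0.05, -2.5]
    - [0, 0.05, -3]
    - [0, 0.05, -3]
  hand: [0, 0, 0, 0, 0, 0, 0, 0]

```text
clock: 15.8
tcp_pos: [0.5581, 0.2593, 0.105]
orientation: [-1.936, -2.473, 0.004]
contact_force: [0.3, 0.3, -2.9]
grip_width: 0.0188
gripper_force: 78.9
```

Emit:
servo_tool:
  turn:
    - [0, 0, 0]
    - [0, 0, 0]
    - [0, 0, 0]
    - [0, 0, 0]
    - [0, 0, 0]
  slide:
    - [0, 0, -0.1]
    - [0, 0, -0.2]
    - [0, 0, -0.3]
    - [0, 0, -0.34]
    - [0, 0, -0.34]
  hand: [0, 0, 0, 0, 0]

```text
clock: 16.42
tcp_pos: [0.5592, 0.2599, 0.0967]
orientation: [1.936, 2.474, 0.001]
contact_force: [-1.4, -0.4, -0.5]
grip_width: 0.0186
gripper_force: 79.2
```

Emit:
servo_tool:
  turn:
    - [0, 0, 0]
    - [0, 0, 0]
    - [0, 0, 0]
    - [0, 0, 0]
    - [0, 0, 0]
    - [0, 0, 0]
  slide:
    - [0, -0.04, -0.02]
    - [0, -0.04, -0.03]
    - [0, -0.04, -0.03]
    - [0, -0.04, -0.03]
    - [0, -0.04, -0.03]
    - [0, -0.04, -0.03]
  hand: [0, 0, 0.3, 0.7, 1, 1]

```text
clock: 17.18
tcp_pos: [0.5591, 0.2585, 0.0954]
orientation: [1.936, 2.474, -0.0]
contact_force: [0.2, -0.2, -0.0]
grip_width: 0.0784
gripper_force: 0.0
```

Emit:
servo_tool:
  turn:
    - [0, 0, 0]
    - [0, 0, 0]
    - [0, 0, 0]
    - [0, 0, 0]
    - [0, 0, 0]
    - [0, 0, 0]
    - [0, 0, 0]
    - [0, 0, 0]
  slide:
    - [0, 0, 0]
    - [0, 0, 0.5]
    - [0, 0, 1.2]
    - [0, 0, 2]
    - [0, 0, 3]
    - [0, 0, 4]
    - [0, 0, 4.5]
    - [0, 0, 4.5]
  hand: [1, 1, 1, 1, 1, 1, 1, 1]

```text
clock: 18.18
tcp_pos: [0.5597, 0.2588, 0.2317]
orientation: [1.936, 2.473, 0.004]
contact_force: [-0.1, -0.2, 0.4]
grip_width: 0.0853
gripper_force: 0.0
```

```bash
python3 - <<'E'
from h import *
o=r.get_obs(); print(o['tcp_pos'],o['contact_force'],o['grip_width'])
p,d=r.grab_frame('side'); cv2.imwrite('pics/side6.png',p[120:390,220:420,::-1].repeat(2,0).repeat(2,1)); Q=pts('side',d)
s=np.zeros((480,640),bool); s[255:330,300:345]=1
m=s&(Q[...,2]>.075)&(Q[...,2]<.15); print('side grip',m.sum(),Q[m].min(0),Q[m].max(0),np.median(Q[m],0))
E
```

```text
[0.55966772 0.25880424 0.23174557] [-0.11856682 -0.24515425  0.37251415] 0.08533359792476804
side grip 870 [0.54616709 0.24879214 0.07548217] [0.56960707 0.27183996 0.14793428] [0.55852471 0.26698991 0.12041671]
```

View pics/side6.png

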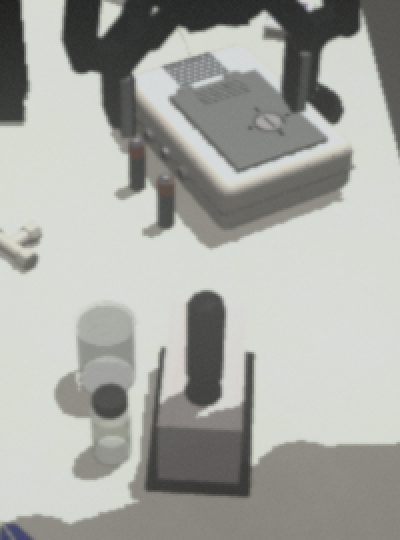

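The driver stands upright in the block at (205,345), the screw slot points at the bars at (268,122), and the cells, beaker and vial have not moved.

```bash
python3 -c "
from bench import r
print(r.hand_in())"
```

```text
the job is handed in; nothing more can be done
None
```

The hatch screw is turned to its bars and appears locked flush in the last camera views, the screwdriver stands upright back in its hole, and the job is handed in at about 18 s; no verdict came back.

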